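Air the seedlings: set the cold frame's lid on its prop leg

ROBOT

A 6-joint arm with a two-finger parallel gripper is mounted at the origin on the work surface. World frame = base frame: x ahead of the robot, y to its left, z up, the work surface at z = 0. Lengths are in mm, angles in rad, forces in N, time in s.
With the tool pointing down it reaches from about 400 to 925 mm from the base axis. Payload 12.5 kg.
Tool frame: the origin (TCP) lies midway between the tips of the shut fingers; the grasp point (between the pads) lies 19 mm behind it; z points along the fingers, y is the direction in which the jaws open and shut (so a half turn about z gives the same grasp; the last joint's range is limited). The gripper opens to 95 mm and grips with 3 to 60 N. Pads are 20 mm wide; open, the fingers measure 119 mm over their backs; the gripper's body (75 mm by 180 mm) begins 59 mm behind the grasp point.
Start: joints at [1.075, 0.491, 1.559, -0, 1.092, -0.106], TCP at [237.489, 578.143, 180.961] pointing down, gripper open.
Joint ranges: [-3.1, 3.1], [-0.84, 2.19], [0.05, 2.79], [-1.13, 4.28], [0.06, 2.93], [-2.69, 2.69]. Speed limits (rad/s): [2.22, 2.22, 2.79, 3.14, 3.14, 3.14].

INTERFACE

Orientations are given as [roll, pitch, yaw] about the fixed x, y, z axes, in that order (R = Rz(yaw) Ry(pitch) Rx(roll)).
In Python, from cell import * gives the robot as it stands. The module is installed in compiled form; this text tells all that it offers.
- The arm moves only by the tool carry_out, never from a script. Its argument "moves" is a list of rows, each an object of numbers: "dx", "dy", "dz": the shift along the tool's x, y, z in m; "twist": the turn about the tool's z in degrees. A call has 1 to 5 rows; each row is the pose to reach, as a shift and turn from the pose commanded when the call began, along the tool's axes at that moment; what a row does not reach only later rows make up. A row lasts 1/10 s, in which the tool goes at most 50 mm and 8.59 degrees, less where a joint would pass 70% of its speed; a pose out of reach is approached as far as the arm can. A call with a gripper value outside its range is refused whole. "grip" is the finger opening in m, from 0 to 0.0951, set as the call begins (left out, the last holds). The fingers move at their own pace and stop on an object; the grip force is fixed at half the most. Time passes only in rows, so rows that repeat a pose let the fingers close. It gives the time, the measured TCP pose, the force and the opening at its end, in the units of the state.
- state(): the state, without advancing time (a new reading comes with each control period).
- read_camera(name): name is "scene" or "top" or "wrist"; returns (picture, depth): 420x560x3 uint8, red, green, blue; 420x560 float32, mm along the optical axis (not along the pixel's ray), 0 where there is no reading.
- camera_info(name): a dict with "mtx" (3x3 intrinsics, pixels), "R" (3x3) and "t" (3): a world point X has camera coordinates R X + t. Camera axes: x right, y down, z forward; pixel columns grow to the right and rows downward; lengths in mm; the calibration is good to about 2 mm. The wrist camera is an equidistant fisheye: a pixel r from the principal point sees the ray r / f radians off the axis. A picture is of the moment at which its call begins: read the wrist's pose just before it. camera_info takes no time and is no camera call; for the wrist camera it gives the pose at the moment of the call.
- job_done(): hands the job in, once; it reports no verdict.
The state is a dict: "t": time; "joints": joint angles; "qvel": joint speeds; "tau": joint torques, N m; "eef_pos": TCP position; "tcp_rot": TCP orientation; "ft_force": force on the tool from outside, world axes, zero at the start; "moment": the same for the moment, N m; "opening": opening from 0.0 (shut) to 1.0 (fully open).
Only numpy, scipy, OpenCV 4.12 (cv2) and the standard library are available. Lean on these libraries where they do the work, as an engineer would, in place of code of your own. Each camera call takes 0.05 s, during which the arm holds its last target. There are 200 camera calls.

TASK

Air the seedlings in the little cold frame: open its lid right back until it leans on its back posts by itself, then push the folded prop leg up and over until it is hard against its stop, and lower the lid gently, without letting it drop, so that it rests propped open on the leg. Let go of everything and do not disturb the other things on the shelf.

Things in the scene. Friction and masses are not known exactly. Their poses are not given: they have to be found in the camera images.
- cold_frame: small wooden cold frame full of seedling pots, fixed to the shelf: a box 175 mm deep (its x) by 260 mm wide (its y), walls 12 mm, 90 mm high at the front and 115 mm at the back, sloping top. Origin: centre of the underside. Its z is up; its -x side is the front (handle side), its +x side the hinge side, its -y side carries the prop leg on the outer face. The seedlings stay below the rim. Two wooden posts behind the hinge take the lid when it is thrown back
- lid (a joint): angle of the glazed lid (a wooden sash 185 mm from hinge to front edge, 310 mm wide, 18 mm thick, 0.35 to 0.55 kg, overhanging each side wall by 25 mm), rad: 0 = shut (it then slopes 0.142 rad down to the front), growing as the front edge rises; 1.92 = right back on its posts, 12 degrees past vertical, where it stays by its own weight; anywhere between it falls under its weight. Resting on the raised prop leg it reads about 0.64
- lid_handle (a point): middle of the lid's bow handle: a round steel bar 10 mm thick, 110 mm long between its legs, parallel to the hinge, 40 mm out from the front edge of the lid and in the lid's plane (225 mm from the hinge line, 9 mm above the lid's lower face). It moves with the lid; shut, it is about 94 mm above the shelf. The frame's x points from front to hinge
- lid_hinge (a point): middle of the lid's hinge line (fixed to the frame, 117 mm up; the line runs along the frame's y and is the lid's rear lower edge)
- prop (a joint): angle of the prop leg, rad: 0 = folded forward along the wall, parallel to the sloping rim (its tip sticks out about 60 mm past the front of the box); grows as the tip is pushed up and over towards the hinge side; 2.34 = against its stop screw, leaning 36 degrees past vertical towards the hinge. The pivot is stiff: the leg stays where it is left and takes about 1 N at the tip to move
- prop_pivot (a point): the leg's pivot bolt, on the outer face of the -y wall, 68 mm up, 130 mm in front of the hinge line; the leg turns about the frame's y axis in an upright plane 8 mm outside the wall
- prop_tip (a point): centre of the rounded tip (radius 8 mm) of the prop leg, 98 mm from the pivot bolt; the leg is a green-painted wooden lath 16 mm wide and 10 mm thick (thickness along the frame's y, 3 mm clear of the wall). It moves with the leg
- pot: empty terracotta pot, 130 mm across the rim, 120 mm tall, origin centre of its underside; bystander
- small_pot: small terracotta pot, 80 mm across, 70 mm tall, origin centre of its underside; bystander
- jar: empty glass jar with a steel screw lid, 80 mm across, 120 mm tall, origin centre of its underside; bystander
- enamel_mug: blue enamel mug, 80 mm across, 80 mm tall, origin centre of its underside; bystander
- saucer: white ceramic saucer, 140 mm across, 20 mm high, origin centre of its underside; bystander
- trowel: green plastic hand trowel lying flat along its x, 300 mm long, up to 28 mm high, origin near its middle; bystander
- weed_fork: steel hand fork with a wooden handle lying along its x, 275 mm long, up to 29 mm high, origin near its middle; bystander

How it is judged:
By the outcome, as a careful person would: the job done as asked, in the order asked, and still so for the second after the job is handed in, with the robot touching nothing.
It also fails if it takes over 67 s, if anything falls off the work surface, if the arm or the gripper's body presses on something with over 40 N, if the wrist force passes 120 N, or if a joint passes its speed limit or range.

## Working session

There is one attempt and no reset: what is moved stays moved. The work goes in short steps, Python scripts to look and compute and a tool call to move; the robot and the scene stay as the last step left them, time stands still between calls to the robot, and variables do not carry over. Pictures are saved under pics/ and viewed, about 8 in all and at most 12, crops included, and the job is handed in when it is done.

Besides the shell and the picture viewer there is one more tool, called after "Emit:" as a command line: name --argument value ..., lists and objects as JSON in quotes. carry_out: Moves the arm, as the interface text tells. Its arguments: {"type":"object","properties":{"moves":{"type":"array","items":{"type":"object","properties":{"dx":{"type":"number"},"dy":{"type":"number"},"dz":{"type":"number"},"twist":{"type":"number"}}}},"grip":{"type":"number"}},"required":["moves"]}

```bash
mkdir -p pics
python3 - <<'E'
from cell import *
import cv2,numpy as np
s=state();print(s)
for n in("scene","top"):
    p,d=read_camera(n);cv2.imwrite(f"pics/{n}0.png",p[:,:,::-1]);np.save(f"pics/{n}0.npy",d)
    i=camera_info(n);print(n,i)
E
```

```text
{'t': 0.0, 'joints': array([ 1.07544448e+00,  4.91554690e-01,  1.55947149e+00, -9.40720003e-06,
        1.09169657e+00, -1.05616582e-01]), 'qvel': array([-0.00028437,  0.0004185 , -0.00021881,  0.00030566,  0.00156032,
       -0.00032669]), 'tau': array([-1.71574270e-04, -6.12646222e+01, -2.58185863e+01,  6.92258449e-02,
        4.83020826e-02, -9.12111227e-05]), 'eef_pos': array([237.31593857, 577.87616207, 180.35720832]), 'tcp_rot': array([-3.14046798e+00, -1.10838356e-04,  2.75186166e+00]), 'ft_force': array([ 0.76059263, -0.44515512,  0.15143632]), 'moment': array([ 0.01468554, -0.00179135, -0.0546027 ]), 'opening': 1.0039607821827183}
scene {'mtx': array([[414.08120208,   0.        , 281.14896684],
       [  0.        , 414.08120208, 210.83238414],
       [  0.        ,   0.        ,   1.        ]]), 'R': array([[ 0.87336117,  0.48691668, -0.01234583],
       [ 0.38100901, -0.69875066, -0.60545821],
       [-0.30343436,  0.52407982, -0.79578133]]), 't': array([-502.12313813, -154.8310491 , 1635.11513984])}
top {'mtx': array([[486.75130713,   0.        , 280.37690008],
       [  0.        , 486.75130713, 215.55413334],
       [  0.        ,   0.        ,   1.        ]]), 'R': array([[-0.0103697 , -0.99986214, -0.01296839],
       [-0.99669666,  0.01137984, -0.08041305],
       [ 0.08054954,  0.01209169, -0.99667726]]), 't': array([  26.8987622 ,  587.6627354 , 1813.66024258])}
```

View pics/scene0.png

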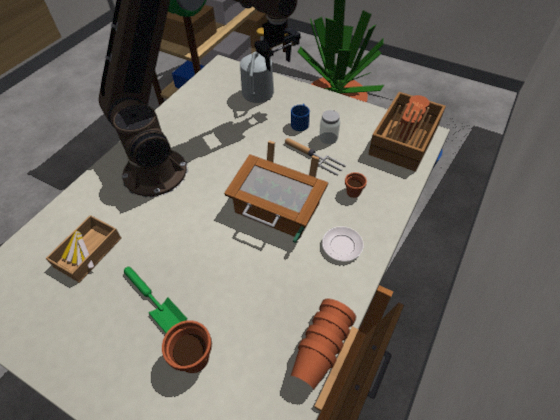

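View pics/top0.png

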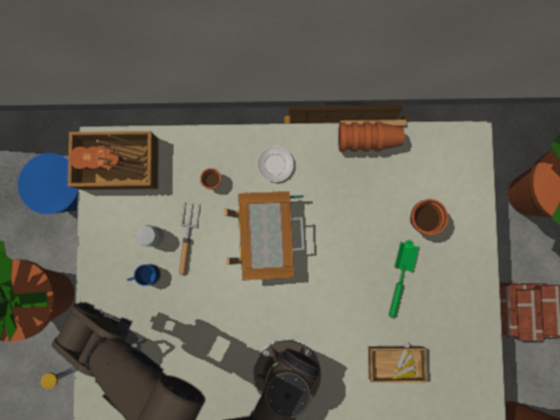

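The top view shows the frame with its handle at right (~(305,237), towards world -y), its posts at left, and the prop tip at (298,197) on the far (+x) side. I'll enlarge it to measure.

Run:
```python
import cv2
a=cv2.imread("pics/top0.png")[175:295,215:335];b=cv2.imread("pics/scene0.png")[135:255,205:335]
cv2.imwrite("pics/c1.png",cv2.resize(a,(600,600),interpolation=cv2.INTER_CUBIC)); cv2.imwrite("pics/c2.png",cv2.resize(b,(650,600),interpolation=cv2.INTER_CUBIC))
```

```text
(no output)
```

View pics/c1.png

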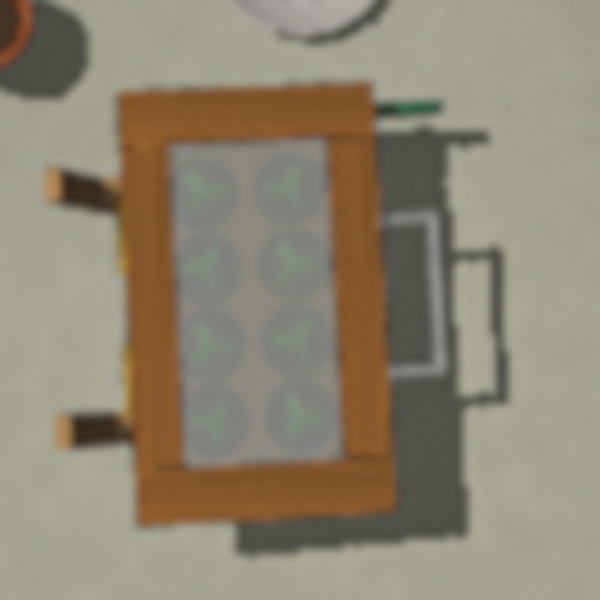

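The crop shows lid corners at (119,94), (370,84), (396,513), (140,525). The handle bar runs (434,212)-(443,376), and the tip ends at (441,107), with 5x scale and offset (215,175).

```bash
cat > h.py <<'E'
import numpy as np
from cell import *
def ray(name,u,v,z):
    i=camera_info(name);R,t=np.array(i["R"]),np.array(i["t"])
    d=R.T@np.linalg.solve(i["mtx"],[u,v,1]);c=-R.T@t
    return c+d*(z-c[2])/d[2]
E
python3 - <<'E'
from h import *
f=lambda x,y,z:ray("top",215+(x-2)/5,175+(y-2)/5,z)
P={k:f(*v) for k,v in dict(hl=(119,94,133),fl=(370,84,109),fr=(396,513,109),hr=(140,525,133),ha=(434,212,97),hb=(443,376,97),tip=(441,107,65),postA=(52,185,200),postB=(66,431,200)).items()}
for k,p in P.items():print(k,p.round(1))
n=np.linalg.norm
print(n(P['hl']-P['hr']),n(P['fl']-P['fr']),n(P['hl']-P['fl']),n(P['hr']-P['fr']),n(P['ha']-P['hb']))
d=np.load("pics/top0.npy");i=camera_info("top")
def dp(u,v):
    D=d[v,u];c=np.linalg.solve(i["mtx"],[u,v,1])*D;return (i["R"].T@(c-i["t"])).round(1)
for x,y in [(145,300),(365,300),(438,240),(438,293),(440,340),(436,107),(420,107),(52,185),(66,431)]:print(x,y,dp(round(215+(x-2)/5),round(175+(y-2)/5)))
y=(P['hl'][:2]+P['fl'][:2]-P['hr'][:2]-P['fr'][:2]);print("yaw edge",np.degrees(np.arctan2(y[1],y[0])))
x=(P['hl'][:2]-P['fl'][:2]+P['hr'][:2]-P['fr'][:2]);print("frame x dir",np.degrees(np.arctan2(x[1],x[0])))
E
```

```text
hl [660.1 168.1 133. ]
fl [668.3 -11.2 109. ]
fr [360.2 -26.1 109. ]
hr [354.7 154.4 133. ]
ha [575.9 -56.5  97. ]
hb [457.3 -61.3  97. ]
tip [656.2 -63.7  65. ]
postA [589.4 207.6 200. ]
postB [421.8 198.3 200. ]
305.7019369487127 308.3924084864599 181.03030990314113 182.08779980783265 118.64907519278641
145 300 [511.4 148.6 134.1]
365 300 [510.9  -7.2 105.8]
438 240 [553.9 -58.3  99.4]
438 293 [517.6 -57.6 104.7]
440 340 [481.6 -60.7 104.2]
436 107 [655.2 -60.5  73.5]
420 107 [654.8 -49.3  78. ]
52 185 [589.5 209.6 183.6]
66 431 [421.  198.4 193.4]
yaw edge 2.673699261894228
frame x dir 92.1795084275916
```

View pics/c2.png

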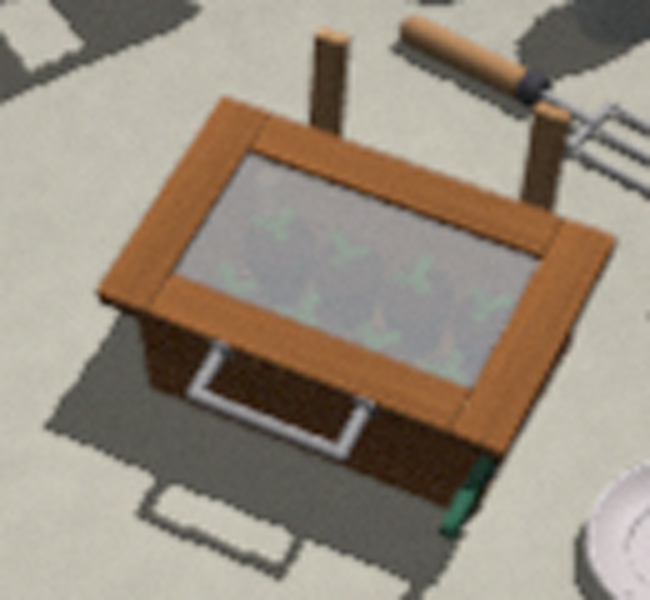

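The scene crop agrees: the handle is at front-left and the green leg folds forward at the front-right corner. The fit is self-consistent: hinge mid ≈ (508,165,117), frame x at 92.4° and folded tip ≈ (655,-56,54). Moving to above the handle.

Emit:
carry_out --moves '[{"dz":-0.05},{"dz":-0.1},{"dz":-0.12},{"dz":-0.12,"dx":-0.036,"dy":-0.0348},{"dz":-0.12,"dx":-0.072,"dy":-0.0696}]' --grip 0.04

```text
schema error: expected keys dx, dy, dz, twist
```

Emit:
carry_out --moves '[{"dx":-0.036,"dy":-0.0348},{"dx":-0.072,"dy":-0.0696},{"dx":-0.108,"dy":-0.1044},{"dx":-0.144,"dy":-0.139},{"dx":-0.18,"dy":-0.174}]'

```text
schema error: expected keys dx, dy, dz, twist
```

Emit:
carry_out --moves '[{"dx":-0.036,"dy":-0.0348},{"dx":-0.072,"dy":-0.0696},{"dx":-0.108,"dy":-0.1044},{"dx":-0.144,"dy":-0.139},{"dx":-0.18,"dy":-0.174}]'

```text
schema error: expected keys dx, dy, dz, twist
```

Emit:
carry_out --moves '[{"dx":-0.034,"dy":-0.0325},{"dx":-0.068,"dy":-0.065,"twist":-8},{"dx":-0.068,"dy":-0.065,"twist":-16},{"dx":-0.068,"dy":-0.065,"twist":-24.6},{"dx":-0.068,"dy":-0.065,"twist":-24.7}]'

```text
schema error: expected keys dx, dy, dz, twist
```

```bash
cat >> h.py <<'E'
a=np.radians(92.4);u=np.array([np.cos(a),np.sin(a)]);v=np.array([-u[1],u[0]]);H=np.array([508.,165.])
def st():
    s=state();p=s['eef_pos'];r=p[:2]-H
    print('t',round(s['t'],2),'eef',p.round(1),'rot',np.degrees(s['tcp_rot']).round(2),'frame x,y',(r@u).round(1),(r@v).round(1),'F',s['ft_force'].round(1),'open',round(s['opening']*95.1,1),'q',s['joints'].round(2))
    return s
E
python3 - <<'E'
from h import *
import cv2
s=st();p,d=read_camera("wrist");cv2.imwrite("pics/w1.png",p[:,:,::-1])
E
```

```text
t 0.1 eef [237.4 577.9 180.5] rot [-1.7995e+02 -1.0000e-02  1.5767e+02] frame x,y 423.9 253.1 F [-0.9 -0.   0.2] open 95.1 q [ 1.08  0.49  1.56  0.    1.09 -0.11]
```

View pics/w1.png

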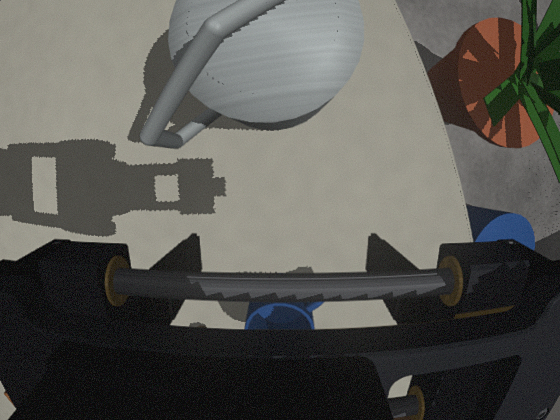

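All four keys are required, so nothing moved; the wrist picture only shows the start position, with the watering can above and the mug at (280,315). Resending with full rows.

Emit:
carry_out --moves '[{"dx":0,"dy":0,"dz":-0.05,"twist":0},{"dx":0,"dy":0,"dz":-0.1,"twist":0},{"dx":0,"dy":0,"dz":-0.12,"twist":0},{"dx":-0.036,"dy":-0.0348,"dz":-0.12,"twist":0},{"dx":-0.072,"dy":-0.0696,"dz":-0.12,"twist":0}]' --grip 0.04

```text
t: 0.65
eef_pos: [277.4, 485.8, 300.9]
tcp_rot: [3.141, 0.0, 2.754]
ft_force: [0.9, 0.2, 0.6]
opening: 0.636
```

Emit:
carry_out --moves '[{"dx":-0.036,"dy":-0.0348,"dz":0,"twist":0},{"dx":-0.072,"dy":-0.0696,"dz":0,"twist":0},{"dx":-0.108,"dy":-0.1044,"dz":0,"twist":0},{"dx":-0.144,"dy":-0.139,"dz":0,"twist":0},{"dx":-0.18,"dy":-0.174,"dz":0,"twist":0}]'

```text
t: 1.15
eef_pos: [378.1, 255.6, 301.0]
tcp_rot: [3.141, 0.0, 2.752]
ft_force: [1.1, 1.3, 0.4]
opening: 0.422
```

Emit:
carry_out --moves '[{"dx":-0.036,"dy":-0.0348,"dz":0,"twist":0},{"dx":-0.072,"dy":-0.0696,"dz":0,"twist":0},{"dx":-0.108,"dy":-0.1044,"dz":0,"twist":0},{"dx":-0.144,"dy":-0.139,"dz":0,"twist":0},{"dx":-0.18,"dy":-0.174,"dz":0,"twist":0}]'

```text
t: 1.65
eef_pos: [478.4, 26.4, 301.0]
tcp_rot: [3.141, 0.0, 2.752]
ft_force: [1.0, 0.5, -0.5]
opening: 0.424
```

Emit:
carry_out --moves '[{"dx":-0.034,"dy":-0.0325,"dz":0,"twist":0},{"dx":-0.068,"dy":-0.065,"dz":0,"twist":-8},{"dx":-0.068,"dy":-0.065,"dz":0,"twist":-16},{"dx":-0.068,"dy":-0.065,"dz":0,"twist":-24.5},{"dx":-0.068,"dy":-0.065,"dz":0,"twist":-24.7}]'

```text
t: 2.15
eef_pos: [516.2, -57.9, 300.6]
tcp_rot: [3.141, -0.001, -3.099]
ft_force: [0.0, -0.4, 0.5]
opening: 0.42
```

Run:
```python
from h import *
s=st()
```

```text
t 2.15 eef [516.2 -57.9 300.6] rot [ 1.7998e+02 -4.0000e-02 -1.7754e+02] frame x,y -223.0 1.2 F [ 0.  -0.4  0.5] open 39.9 q [-0.24  0.23  1.64  0.    1.27 -1.85]
```

Emit:
carry_out --moves '[{"dx":0,"dy":-0.001,"dz":0.05,"twist":0},{"dx":0,"dy":-0.001,"dz":0.1,"twist":0},{"dx":0,"dy":-0.001,"dz":0.15,"twist":0},{"dx":0,"dy":-0.001,"dz":0.19,"twist":0},{"dx":0,"dy":-0.001,"dz":0.226,"twist":0}]'

```text
t: 2.65
eef_pos: [515.8, -58.0, 73.1]
tcp_rot: [3.141, -0.001, -3.105]
ft_force: [0.7, -0.3, 0.4]
opening: 0.417
```

Emit:
carry_out --moves '[{"dx":0,"dy":0,"dz":0,"twist":0},{"dx":0,"dy":0,"dz":0,"twist":0},{"dx":0,"dy":0,"dz":0,"twist":0},{"dx":0,"dy":0,"dz":0,"twist":0},{"dx":0,"dy":0,"dz":0,"twist":0}]' --grip 0.0

```text
t: 3.15
eef_pos: [516.9, -58.6, 76.3]
tcp_rot: [-3.141, 0.002, -3.101]
ft_force: [-0.3, -0.3, 0.3]
opening: 0.055
```

Run:
```python
from h import *
s=st()
X=lambda th:np.array([-225*np.cos(th-.142)+9*np.sin(th-.142),225*np.sin(th-.142)+9*np.cos(th-.142)])
x0=X(0)
for th in np.append(np.arange(0,1.93,.12),[1.92,1.95]):
    d=X(th)-x0;print(round(th,2),"dy %.4f dz %.4f"%(d[0]/1e3,-d[1]/1e3))
```

```text
t 3.15 eef [516.9 -58.6  76.3] rot [-1.7997e+02  1.3000e-01 -1.7765e+02] frame x,y -223.7 0.5 F [-0.3 -0.3  0.3] open 5.3 q [-0.24  0.48  1.93  0.    0.73 -1.85]
0.0 dy 0.0000 dz -0.0000
0.12 dy -0.0011 dz -0.0270
0.24 dy 0.0010 dz -0.0539
0.36 dy 0.0063 dz -0.0804
0.48 dy 0.0147 dz -0.1060
0.6 dy 0.0262 dz -0.1305
0.72 dy 0.0405 dz -0.1534
0.84 dy 0.0574 dz -0.1744
0.96 dy 0.0767 dz -0.1933
1.08 dy 0.0982 dz -0.2097
1.2 dy 0.1215 dz -0.2234
1.32 dy 0.1462 dz -0.2342
1.44 dy 0.1721 dz -0.2420
1.56 dy 0.1987 dz -0.2467
1.68 dy 0.2256 dz -0.2481
1.8 dy 0.2526 dz -0.2463
1.92 dy 0.2791 dz -0.2413
1.92 dy 0.2791 dz -0.2413
1.95 dy 0.2856 dz -0.2395
```

Emit:
carry_out --moves '[{"dx":0,"dy":0,"dz":0,"twist":0},{"dx":0,"dy":0,"dz":0,"twist":0}]'

```text
t: 3.35
eef_pos: [516.4, -58.5, 75.3]
tcp_rot: [-3.142, 0.001, -3.1]
ft_force: [0.4, -0.4, -0.4]
opening: 0.003
```

Run:
```python
from h import *
import cv2
s=st();p,d=read_camera("wrist");q,_=read_camera("scene")
cv2.imwrite("pics/w2.png",np.hstack([cv2.resize(p[150:400,80:480],(400,250)),cv2.resize(q[110:270,180:340],(400,400))[:250]])[:,:,::-1])
```

```text
t 3.35 eef [516.4 -58.5  75.3] rot [-1.8000e+02  4.0000e-02 -1.7764e+02] frame x,y -223.7 0.9 F [ 0.4 -0.4 -0.4] open 0.2 q [-0.24  0.48  1.93  0.    0.73 -1.85]
```

View pics/w2.png

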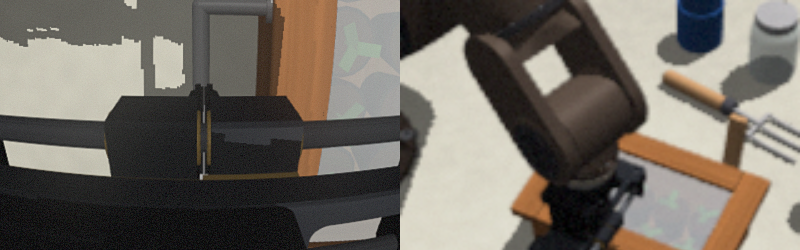

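Fingers are shut with nothing between them; the bar enters at crop (205,50), so it's aligned sideways and the height must differ. Measuring from the wrist depth.

Run:
```python
from h import *
s=st();i=camera_info("wrist");p,d=read_camera("wrist");R,t,K=map(np.array,(i["R"],i["t"],i["mtx"]))
def W(c,r):
    x=(c-K[0,2])/K[0,0];y=(r-K[1,2])/K[1,1];th=np.hypot(x,y);dr=np.array([x/th*np.sin(th),y/th*np.sin(th),np.cos(th)])
    return (R.T@(dr/dr[2]*d[r,c]-t)).round(1)
print(K.round(1),(-R.T@t).round(1),R.round(2))
for c,r in[(280,170),(283,200),(285,220),(285,230),(315,157),(340,157),(365,200),(385,200),(200,180),(284,237),(284,250),(285,270),(285,300),(240,250),(330,250)]:print(c,r,W(c,r),p[r,c])
```

```text
t 3.45 eef [516.3 -58.5  75.1] rot [ 1.8000e+02  2.0000e-02 -1.7764e+02] frame x,y -223.6 1.0 F [-0.7 -0.  -0.7] open 0.5 q [-0.24  0.49  1.93  0.    0.73 -1.85]
[[325.2   0.  283.4]
 [  0.  325.2 209.9]
 [  0.    0.    1. ]] [448.5 -61.1 279.2] [[-0.04  1.    0.  ]
 [ 0.97  0.04  0.24]
 [ 0.24  0.01 -0.97]]
280 170 [470.  -62.1 100.3] [88 89 88]
283 200 [487.2 -59.8  99.1] [85 84 83]
285 220 [498.9 -58.1  98.8] [82 83 81]
285 230 [505.  -57.9  98.7] [79 81 77]
315 157 [461.8 -43.3 101.8] [91 86 86]
340 157 [461.  -29.7 103.6] [97 95 93]
365 200 [482.9 -15.4 110.2] [170 117  75]
385 200 [482.1  -4.3 111.5] [163 111  72]
200 180 [ 492.9 -133.     0.8] [106 103  94]
284 237 [505.2 -58.5 110.8] [61 62 57]
284 250 [505.6 -58.5 129.9] [60 58 58]
285 270 [504.8 -58.2 155.2] [29 28 32]
285 300 [491.4 -59.  204. ] [42 40 44]
240 250 [481.1 -71.8 195.3] [40 37 41]
330 250 [480.2 -46.9 195.2] [39 31 35]
```

The bar top measures z 99 at y ≈ -58, exactly where expected and between the pads. The zero opening reading is suspect, so I'll test by lifting a little.

Emit:
carry_out --moves '[{"dx":0,"dy":0,"dz":-0.007,"twist":0},{"dx":0,"dy":-0.001,"dz":-0.014,"twist":0},{"dx":0,"dy":-0.001,"dz":-0.02,"twist":0},{"dx":0,"dy":-0.001,"dz":-0.027,"twist":0},{"dx":0,"dy":-0.001,"dz":-0.027,"twist":0}]'

```text
t: 4.0
eef_pos: [516.8, -59.6, 103.1]
tcp_rot: [-3.141, 0.002, -3.1]
ft_force: [0.2, -0.8, 1.5]
opening: 0.004
```

```bash
cat >> h.py <<'E'
def wr(*px):
    i=camera_info("wrist");p,d=read_camera("wrist");R,t,K=map(np.array,(i["R"],i["t"],i["mtx"]))
    for c,r in px:
        x=(c-K[0,2])/K[0,0];y=(r-K[1,2])/K[1,1];th=np.hypot(x,y);dr=np.array([x/th*np.sin(th),y/th*np.sin(th),np.cos(th)])
        print((c,r),(R.T@(dr/dr[2]*d[r,c]-t)).round(1),p[r,c])
    return p,d
E
python3 - <<'E'
from h import *
s=st();wr((280,170),(283,200),(285,220),(285,228),(365,200),(385,200))
E
```

```text
t 4.0 eef [516.8 -59.6 103.1] rot [-1.7998e+02  1.0000e-01 -1.7764e+02] frame x,y -224.8 0.6 F [ 0.2 -0.8  1.5] open 0.4 q [-0.24  0.44  1.9   0.    0.79 -1.85]
(280, 170) [473.9 -63.3  99.9] [87 87 84]
(283, 200) [493.5 -60.7  99.7] [93 90 91]
(285, 220) [507.  -58.8  99.8] [85 85 82]
(285, 228) [512.8 -58.6  98.8] [85 83 82]
(365, 200) [489.   -9.  110.3] [152 103  66]
(385, 200) [488.    3.7 112.4] [168 116  79]
```

Run:
```python
from h import *
import cv2
s=st();p,d=wr(*[(c,r) for c in(268,276,284,292,300) for r in range(224,264,6)])
cv2.imwrite("pics/w3.png",cv2.resize(p[180:320,200:370],(680,560),interpolation=cv2.INTER_CUBIC)[:,:,::-1])
```

```text
t 4.05 eef [516.6 -59.5 102.5] rot [-1.7999e+02  6.0000e-02 -1.7763e+02] frame x,y -224.7 0.9 F [-0.7  0.5  0.3] open 0.7 q [-0.24  0.44  1.9   0.    0.79 -1.85]
(268, 224) [ 5.393e+02 -7.360e+01  3.000e-01] [97 96 89]
(268, 230) [ 5.456e+02 -7.350e+01 -1.000e-01] [102 100  94]
(268, 236) [551.4 -73.3   1. ] [102 101  94]
(268, 242) [ 5.581e+02 -7.310e+01  1.000e-01] [93 94 86]
(268, 248) [481.2 -65.2 220.2] [37 35 37]
(268, 254) [480.6 -64.9 226.3] [40 36 41]
(268, 260) [481.1 -64.8 229.2] [37 40 39]
(276, 224) [511.  -64.6  95.1] [75 74 71]
(276, 230) [514.8 -64.5  96.4] [77 76 75]
(276, 236) [504.1 -63.9 141.2] [42 38 38]
(276, 242) [503.8 -63.7 151.6] [37 39 37]
(276, 248) [480.5 -62.9 221.8] [32 35 32]
(276, 254) [480.7 -62.8 225.8] [35 35 30]
(276, 260) [480.6 -62.7 230.2] [41 34 37]
(284, 224) [509.8 -59.3  98.5] [86 87 86]
(284, 230) [514.1 -59.1  98. ] [89 87 86]
(284, 236) [505.4 -59.5 136.7] [167 164 165]
(284, 242) [505.4 -59.5 146.6] [114 111 111]
(284, 248) [505.3 -59.6 155.7] [113 109 110]
(284, 254) [505.7 -59.6 162.7] [107 106 103]
(284, 260) [505.3 -59.6 171. ] [111 109 108]
(292, 224) [538.4 -50.1  -0. ] [105 102  95]
(292, 230) [544.2 -49.8   1.2] [99 99 91]
(292, 236) [503.4 -55.3 142.1] [59 55 55]
(292, 242) [503.9 -55.5 150.3] [34 29 27]
(292, 248) [480.9 -58.4 220.4] [31 33 30]
(292, 254) [480.7 -58.5 225.4] [37 35 37]
(292, 260) [480.4 -58.7 230.3] [31 27 25]
(300, 224) [ 5.38e+02 -4.22e+01  4.00e-01] [99 96 89]
(300, 230) [545.  -41.7  -2.1] [ 97 100  91]
(300, 236) [ 5.504e+02 -4.160e+01  3.000e-01] [94 97 89]
(300, 242) [ 5.569e+02 -4.120e+01 -1.000e-01] [99 99 90]
(300, 248) [480.5 -56.2 221.1] [33 35 31]
(300, 254) [480.3 -56.4 226.2] [36 39 31]
(300, 260) [480.7 -56.6 229.5] [42 42 40]
```

View pics/w3.png

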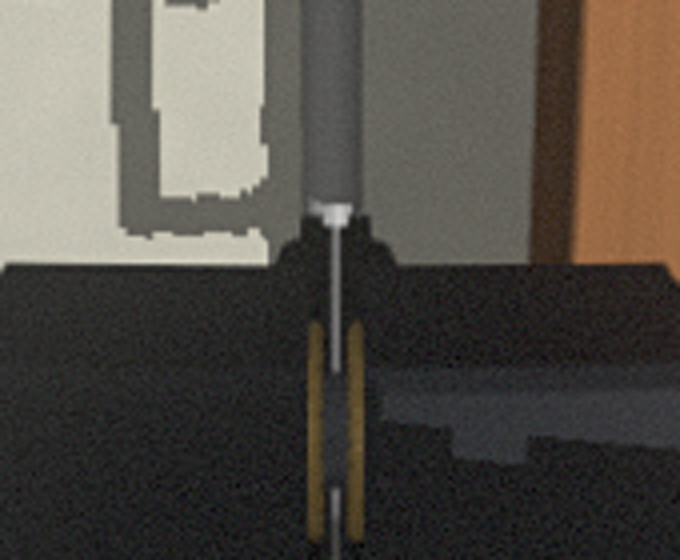

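The fingertips measure about 30 mm above the reported TCP: the lowest finger surface is z ≈ 133 with TCP 102, and the sight line to the bar passes under them at z 123. That explains the miss, so I'll reopen and grasp 30 mm deeper.

Emit:
carry_out --moves '[{"dx":0,"dy":0,"dz":-0.03,"twist":0},{"dx":0,"dy":0,"dz":-0.03,"twist":0},{"dx":0,"dy":0,"dz":-0.03,"twist":0},{"dx":0,"dy":0,"dz":-0.03,"twist":0},{"dx":0,"dy":0,"dz":-0.03,"twist":0}]' --grip 0.036

```text
t: 4.6
eef_pos: [516.0, -59.4, 131.2]
tcp_rot: [3.141, -0.001, -3.1]
ft_force: [0.3, 0.6, -0.6]
opening: 0.353
```

Emit:
carry_out --moves '[{"dx":0,"dy":0,"dz":0.02,"twist":0},{"dx":0,"dy":0,"dz":0.04,"twist":0},{"dx":0,"dy":0,"dz":0.06,"twist":0},{"dx":0,"dy":0,"dz":0.075,"twist":0},{"dx":0,"dy":0,"dz":0.088,"twist":0}]'

```text
t: 5.1
eef_pos: [515.8, -59.3, 42.5]
tcp_rot: [3.141, -0.002, -3.1]
ft_force: [-0.4, -0.2, 0.3]
opening: 0.382
```

Emit:
carry_out --moves '[{"dx":0,"dy":0,"dz":0,"twist":0},{"dx":0,"dy":0,"dz":0,"twist":0},{"dx":0,"dy":0,"dz":0,"twist":0},{"dx":0,"dy":0,"dz":0,"twist":0},{"dx":0,"dy":0,"dz":0,"twist":0}]' --grip 0.0

```text
t: 5.6
eef_pos: [516.7, -60.1, 44.5]
tcp_rot: [-3.141, 0.001, -3.1]
ft_force: [-1.2, -5.4, -0.1]
opening: 0.094
```

Emit:
carry_out --moves '[{"dx":0,"dy":0,"dz":0,"twist":0},{"dx":0,"dy":0,"dz":0,"twist":0}]'

```text
t: 5.8
eef_pos: [516.7, -60.1, 44.5]
tcp_rot: [-3.141, 0.001, -3.1]
ft_force: [-1.4, -4.9, 0.6]
opening: 0.098
```

Gripped at opening 9.3 mm, matching the 10 mm bar. Opening the lid along its arc, first call alone.

Emit:
carry_out --moves '[{"dx":0,"dy":-0.002,"dz":-0.027,"twist":0},{"dx":0,"dy":0,"dz":-0.054,"twist":0},{"dx":0,"dy":0.0053,"dz":-0.0804,"twist":0},{"dx":0,"dy":0.0137,"dz":-0.106,"twist":0},{"dx":0,"dy":0.0252,"dz":-0.1305,"twist":0}]'

```text
t: 6.3
eef_pos: [515.3, -34.0, 175.9]
tcp_rot: [3.142, 0.001, -3.101]
ft_force: [4.8, 6.7, -7.1]
opening: 0.098
```

Run:
```python
from h import *
s=st();wr((280,170),(283,200),(285,220))
```

```text
t 6.3 eef [515.3 -34.  175.9] rot [ 1.8000e+02  6.0000e-02 -1.7765e+02] frame x,y -199.2 1.0 F [ 4.8  6.7 -7.1] open 9.3 q [-0.19  0.34  1.83  0.    0.97 -1.81]
(280, 170) [465.5 -37.5 230. ] [91 96 94]
(283, 200) [479.7 -35.5 229.9] [177 175 174]
(285, 220) [489.3 -34.2 230.5] [125 123 125]
```

The bar has risen with the gripper, to z ≈ 230, and forces are small. Continuing.

Emit:
carry_out --moves '[{"dx":0,"dy":0.0143,"dz":-0.0229,"twist":0},{"dx":0,"dy":0.0312,"dz":-0.0439,"twist":0},{"dx":0,"dy":0.0505,"dz":-0.0628,"twist":0},{"dx":0,"dy":0.072,"dz":-0.0792,"twist":0},{"dx":0,"dy":0.0953,"dz":-0.0929,"twist":0}]'

```text
t: 6.85
eef_pos: [511.8, 60.4, 269.9]
tcp_rot: [-3.139, 0.004, -3.101]
ft_force: [4.3, -3.2, 2.0]
opening: 0.096
```

Emit:
carry_out --moves '[{"dx":0,"dy":0.0247,"dz":-0.0108,"twist":0},{"dx":0,"dy":0.0506,"dz":-0.0186,"twist":0},{"dx":0,"dy":0.0772,"dz":-0.0233,"twist":0},{"dx":0,"dy":0.1041,"dz":-0.0247,"twist":0},{"dx":0,"dy":0.1311,"dz":-0.0229,"twist":0}]'

```text
t: 7.35
eef_pos: [506.3, 192.9, 291.9]
tcp_rot: [3.141, 0.003, -3.1]
ft_force: [5.6, -1.4, -2.5]
opening: 0.093
```

Emit:
carry_out --moves '[{"dx":0,"dy":0.0089,"dz":0.0014,"twist":0},{"dx":0,"dy":0.0178,"dz":0.0031,"twist":0},{"dx":0,"dy":0.0222,"dz":0.004,"twist":0},{"dx":0,"dy":0.0265,"dz":0.005,"twist":0},{"dx":0,"dy":0.0265,"dz":0.005,"twist":0}]'

```text
t: 7.85
eef_pos: [505.1, 219.0, 286.4]
tcp_rot: [3.141, 0.003, -3.1]
ft_force: [-0.1, 1.2, 5.8]
opening: 0.098
```

Run:
```python
from h import *
s=st();wr((280,170),(283,200),(285,220))
```

```text
t 7.85 eef [505.1 219.  286.4] rot [ 1.7995e+02  1.5000e-01 -1.7760e+02] frame x,y 54.0 0.6 F [-0.1  1.2  5.8] open 9.3 q [ 0.29  0.29  1.59  0.    1.26 -1.32]
(280, 170) [455.1 215.4 341.5] [111 108 109]
(283, 200) [469.3 217.4 340.7] [200 198 198]
(285, 220) [479.5 218.8 339.4] [236 235 234]
```

Emit:
carry_out --moves '[{"dx":0,"dy":0.0015,"dz":0.0003,"twist":0},{"dx":0,"dy":0.003,"dz":0.0007,"twist":0},{"dx":0,"dy":0.003,"dz":0.0007,"twist":0}]'

```text
t: 8.2
eef_pos: [505.1, 219.3, 286.3]
tcp_rot: [-3.138, 0.003, -3.1]
ft_force: [-0.7, -14.0, 11.5]
opening: 0.097
```

Emit:
carry_out --moves '[{"dx":0,"dy":0,"dz":0,"twist":0},{"dx":0,"dy":0,"dz":0,"twist":0},{"dx":0,"dy":0,"dz":0,"twist":0},{"dx":0,"dy":0,"dz":0,"twist":0},{"dx":0,"dy":0,"dz":0,"twist":0}]' --grip 0.044

```text
t: 8.7
eef_pos: [504.6, 221.5, 284.5]
tcp_rot: [3.141, -0.0, -3.1]
ft_force: [0.4, -0.4, -0.2]
opening: 0.442
```

Run:
```python
from h import *
s=st();wr((280,170),(283,200),(285,220))
```

```text
t 8.7 eef [504.6 221.5 284.5] rot [ 1.7999e+02 -1.0000e-02 -1.7762e+02] frame x,y 56.6 1.0 F [ 0.4 -0.4 -0.2] open 42.0 q [ 0.29  0.29  1.59  0.    1.26 -1.32]
(280, 170) [454.5 218.  341.4] [111 108 110]
(283, 200) [468.6 220.  340.4] [108 105 103]
(285, 220) [478.6 221.3 339.2] [103  99  96]
```

The lid leans back by itself on the posts: I felt 14 N contact, and the bar stays at z ≈ 335 after release. Next, back off and go over the prop tip with a 90° turn.

Emit:
carry_out --moves '[{"dx":0,"dy":0,"dz":-0.04,"twist":0},{"dx":0,"dy":0,"dz":-0.08,"twist":0},{"dx":0,"dy":0,"dz":-0.1,"twist":0},{"dx":-0.02,"dy":-0.041,"dz":-0.1,"twist":0},{"dx":-0.04,"dy":-0.082,"dz":-0.1,"twist":0}]'

```text
t: 9.25
eef_pos: [548.3, 141.0, 385.4]
tcp_rot: [3.141, 0.002, -3.097]
ft_force: [0.3, 0.3, -1.5]
opening: 0.463
```

Emit:
carry_out --moves '[{"dx":-0.02,"dy":-0.041,"dz":0,"twist":0},{"dx":-0.04,"dy":-0.082,"dz":0,"twist":0},{"dx":-0.06,"dy":-0.123,"dz":0,"twist":0},{"dx":-0.08,"dy":-0.164,"dz":0,"twist":0},{"dx":-0.099,"dy":-0.202,"dz":0,"twist":0}]'

```text
t: 9.75
eef_pos: [656.0, -58.6, 384.3]
tcp_rot: [3.141, -0.0, -3.101]
ft_force: [1.1, 0.5, 0.3]
opening: 0.459
```

Emit:
carry_out --moves '[{"dx":0,"dy":0,"dz":0,"twist":8.5},{"dx":0,"dy":0,"dz":0,"twist":17},{"dx":0,"dy":0,"dz":0.03,"twist":25.5},{"dx":0,"dy":0,"dz":0.06,"twist":34},{"dx":0,"dy":0,"dz":0.09,"twist":42.5}]'

```text
t: 10.25
eef_pos: [655.2, -56.6, 293.4]
tcp_rot: [3.141, 0.0, 2.435]
ft_force: [-0.6, -0.4, -1.1]
opening: 0.457
```

Emit:
carry_out --moves '[{"dx":0,"dy":0,"dz":0.03,"twist":8.5},{"dx":0,"dy":0,"dz":0.06,"twist":17},{"dx":0,"dy":0,"dz":0.09,"twist":25.5},{"dx":0,"dy":0,"dz":0.12,"twist":34},{"dx":0,"dy":0,"dz":0.15,"twist":42.5}]'

```text
t: 10.75
eef_pos: [655.3, -56.5, 143.3]
tcp_rot: [3.142, -0.0, 1.693]
ft_force: [0.2, 0.2, -1.1]
opening: 0.462
```

Emit:
carry_out --moves '[{"dx":0,"dy":0,"dz":0,"twist":5},{"dx":0,"dy":0,"dz":0,"twist":5}]'

```text
t: 10.95
eef_pos: [655.1, -56.5, 143.5]
tcp_rot: [-3.14, -0.001, 1.611]
ft_force: [-0.0, 0.1, 0.7]
opening: 0.461
```

Run:
```python
from h import *
import cv2
s=st();p,d=read_camera("wrist")
cv2.imwrite("pics/w4.png",p[:,:,::-1]);np.save("pics/w4.npy",d)
i=camera_info("wrist");np.savez("pics/w4i.npz",**i)
```

```text
t 10.95 eef [655.1 -56.5 143.5] rot [-1.7991e+02 -3.0000e-02  9.2300e+01] frame x,y -227.5 -137.7 F [-0.   0.1  0.7] open 43.8 q [-0.19  0.57  1.51  0.    1.06 -0.23]
```

View pics/w4.png

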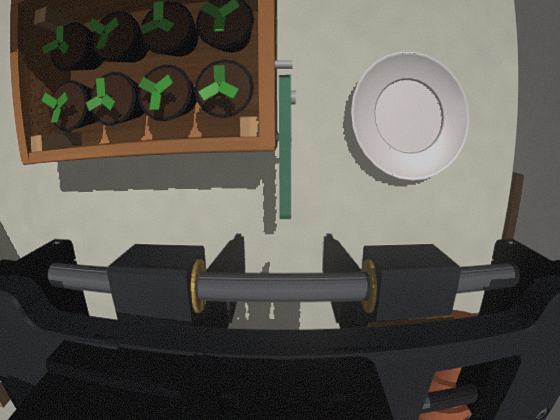

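The leg runs from (285,76) to its tip at (286,217), centred between the fingers; the stop screw is at (284,65) and the pivot bolt at (293,97).

Run:
```python
from h import *
s=st();wr((285,110),(285,150),(286,200),(286,213),(281,200),(291,200),(290,97),(284,65))
c=lambda p:round(float((p[:2]-H)@u),1)
for X in([655,-56],[652,41]):print(((np.array(X)-H)@u).round(1),((np.array(X)-H)@v).round(1))
```

```text
t 11.0 eef [655.5 -56.6 144.4] rot [-1.7999e+02 -1.0000e-02  9.2490e+01] frame x,y -227.6 -138.1 F [ 0.1 -1.2  0.9] open 44.1 q [-0.19  0.57  1.51  0.    1.06 -0.23]
(285, 110) [652.2  28.3  76.5] [ 73 112  92]
(285, 150) [653.7  -5.2  76.6] [ 72 110  92]
(286, 200) [656.3 -48.   75.6] [ 75 109  88]
(286, 213) [656.8 -59.3  76.3] [ 76 106  89]
(281, 200) [652.1 -48.   76.4] [ 76 109  93]
(291, 200) [663.1 -64.1  -0.7] [178 174 161]
(290, 97) [655.9  39.4  76.7] [ 99 124 111]
(284, 65) [649.9  64.4  87.5] [131 131 129]
-227.0 -137.6
-129.9 -138.7
```

The leg lies level: top at z 76, so its centre is at z 68, with the tip 98 mm in front of the pivot. Gripping the tip.

Emit:
carry_out --moves '[{"dx":0,"dy":0,"dz":0.03,"twist":0},{"dx":0,"dy":0,"dz":0.06,"twist":0},{"dx":0,"dy":0,"dz":0.09,"twist":0},{"dx":0,"dy":0,"dz":0.11,"twist":0},{"dx":0,"dy":0,"dz":0.124,"twist":0}]'

```text
t: 11.55
eef_pos: [655.3, -56.6, 19.7]
tcp_rot: [-3.141, -0.0, 1.614]
ft_force: [-0.3, -0.4, -0.2]
opening: 0.461
```

Emit:
carry_out --moves '[{"dx":0,"dy":0,"dz":0,"twist":0},{"dx":0,"dy":0,"dz":0,"twist":0},{"dx":0,"dy":0,"dz":0,"twist":0},{"dx":0,"dy":0,"dz":0,"twist":0},{"dx":0,"dy":0,"dz":0,"twist":0}]' --grip 0.0

```text
t: 12.05
eef_pos: [656.0, -56.7, 21.4]
tcp_rot: [3.14, 0.0, 1.612]
ft_force: [9.1, 0.8, -0.4]
opening: 0.103
```

Emit:
carry_out --moves '[{"dx":0,"dy":0,"dz":0,"twist":0},{"dx":0,"dy":0,"dz":0,"twist":0}]'

```text
t: 12.25
eef_pos: [656.2, -56.7, 21.1]
tcp_rot: [3.14, 0.0, 1.612]
ft_force: [4.2, -0.3, 2.0]
opening: 0.103
```

Gripped at 9.8 mm, matching the 10 mm leg. Swinging it up.

Emit:
carry_out --moves '[{"dx":0.0011,"dy":0.0005,"dz":-0.0146,"twist":0},{"dx":0.0044,"dy":0.0005,"dz":-0.029,"twist":0},{"dx":0.0098,"dy":0.0005,"dz":-0.0426,"twist":0},{"dx":0.0171,"dy":0.0005,"dz":-0.0553,"twist":0},{"dx":0.0263,"dy":0.0005,"dz":-0.0668,"twist":0}]'

```text
t: 12.75
eef_pos: [654.9, -30.0, 87.7]
tcp_rot: [3.141, -0.0, 1.612]
ft_force: [6.7, 2.0, -7.7]
opening: 0.102
```

Run:
```python
from h import *
st()
```

```text
t 12.75 eef [654.9 -30.   87.7] rot [179.98  -0.    92.36] frame x,y -201.0 -138.6 F [ 6.7  2.  -7.7] open 9.7 q [-0.15  0.63  1.57  0.    0.94 -0.19]
```

Emit:
carry_out --moves '[{"dx":0.0108,"dy":0.0005,"dz":-0.01,"twist":0},{"dx":0.0229,"dy":0.0005,"dz":-0.0182,"twist":0},{"dx":0.0362,"dy":0.0005,"dz":-0.0245,"twist":0},{"dx":0.0502,"dy":0.0005,"dz":-0.0288,"twist":0},{"dx":0.0648,"dy":0.0005,"dz":-0.031,"twist":0}]'

```text
t: 13.25
eef_pos: [652.2, 35.3, 118.9]
tcp_rot: [-3.141, 0.0, 1.612]
ft_force: [1.5, -3.6, -3.4]
opening: 0.104
```

Emit:
carry_out --moves '[{"dx":0.0147,"dy":0,"dz":0.0001,"twist":0},{"dx":0.0292,"dy":0,"dz":0.0024,"twist":0},{"dx":0.0432,"dy":0,"dz":0.0068,"twist":0},{"dx":0.0564,"dy":0,"dz":0.0132,"twist":0},{"dx":0.0564,"dy":0,"dz":0.0132,"twist":0}]'

```text
t: 13.75
eef_pos: [649.9, 93.9, 105.3]
tcp_rot: [3.141, -0.002, 1.614]
ft_force: [-1.6, 3.3, 7.3]
opening: 0.099
```

Run:
```python
from h import *
st()
```

```text
t 13.75 eef [649.9  93.9 105.3] rot [ 1.7999e+02 -9.0000e-02  9.2450e+01] frame x,y -77.0 -138.8 F [-1.6  3.3  7.3] open 9.4 q [ 0.04  0.61  1.55  0.    0.98 -0.  ]
```

Emit:
carry_out --moves '[{"dx":0.003,"dy":0,"dz":0.002,"twist":0},{"dx":0.006,"dy":0,"dz":0.004,"twist":0},{"dx":0.008,"dy":0,"dz":0.0054,"twist":0},{"dx":0.008,"dy":0,"dz":0.0054,"twist":0}]'

```text
t: 14.15
eef_pos: [649.6, 101.1, 100.5]
tcp_rot: [3.141, -0.002, 1.613]
ft_force: [-3.5, 4.4, 8.1]
opening: 0.104
```

Emit:
carry_out --moves '[{"dx":0.0015,"dy":0,"dz":0.0011,"twist":0},{"dx":0.003,"dy":0,"dz":0.0022,"twist":0},{"dx":0.003,"dy":0,"dz":0.0022,"twist":0}]'

```text
t: 14.45
eef_pos: [649.5, 104.0, 98.4]
tcp_rot: [3.141, -0.002, 1.612]
ft_force: [-3.6, 4.2, 9.5]
opening: 0.104
```

Run:
```python
from h import *
st()
```

```text
t 14.45 eef [649.5 104.   98.4] rot [ 1.7997e+02 -1.0000e-01  9.2390e+01] frame x,y -66.9 -138.9 F [-3.6  4.2  9.5] open 9.9 q [0.06 0.62 1.56 0.   0.96 0.01]
```

Emit:
carry_out --moves '[{"dx":0.0015,"dy":0,"dz":0.0011,"twist":0},{"dx":0.003,"dy":0,"dz":0.0022,"twist":0},{"dx":0.004,"dy":0,"dz":0.003,"twist":0}]'

```text
t: 14.75
eef_pos: [649.4, 107.8, 95.3]
tcp_rot: [3.141, -0.002, 1.612]
ft_force: [-3.2, 3.1, 7.9]
opening: 0.101
```

Run:
```python
from h import *
import cv2
st();q,_=read_camera("scene");p,_=read_camera("wrist")
cv2.imwrite("pics/s5.png",np.hstack([cv2.resize(q[110:250,220:360],(560,560),interpolation=cv2.INTER_CUBIC)[:420,:400],p[:,160:440]])[:,:,::-1])
```

```text
t 14.75 eef [649.4 107.8  95.3] rot [ 1.7997e+02 -9.0000e-02  9.2380e+01] frame x,y -63.1 -138.8 F [-3.2  3.1  7.9] open 9.6 q [0.06 0.63 1.56 0.   0.96 0.02]
```

View pics/s5.png

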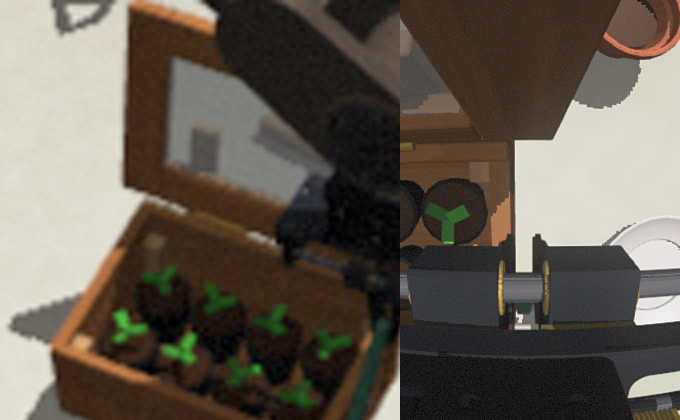

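The scene crop shows the lid leaning back and the green leg raised to the fingers at ~(378,330). The forces are mostly radial, so contact with the stop isn't proven. I'll release, back off forward, and look.

Emit:
carry_out --moves '[{"dx":0,"dy":0,"dz":0,"twist":0},{"dx":0,"dy":0,"dz":0,"twist":0},{"dx":0,"dy":0,"dz":0,"twist":0},{"dx":0,"dy":0,"dz":0,"twist":0},{"dx":0,"dy":0,"dz":0,"twist":0}]' --grip 0.04

```text
t: 15.35
eef_pos: [649.6, 105.8, 94.4]
tcp_rot: [-3.141, -0.0, 1.612]
ft_force: [0.3, 0.4, -0.4]
opening: 0.408
```

Emit:
carry_out --moves '[{"dx":0,"dy":0,"dz":-0.03,"twist":0},{"dx":0,"dy":0,"dz":-0.06,"twist":0},{"dx":-0.04,"dy":0,"dz":-0.07,"twist":0},{"dx":-0.08,"dy":0,"dz":-0.07,"twist":0},{"dx":-0.11,"dy":0,"dz":-0.07,"twist":0}]' --grip 0.0

```text
t: 15.85
eef_pos: [654.3, -6.0, 165.1]
tcp_rot: [3.141, 0.0, 1.612]
ft_force: [-0.2, 0.6, 0.6]
opening: 0.055
```

Run:
```python
from h import *
st();i=camera_info("wrist");p,d=read_camera("wrist");R,t,K=map(np.array,(i["R"],i["t"],i["mtx"]))
g=p.astype(int);m=(g[...,1]>g[...,0]+15)&(g[...,1]>g[...,2]+8)
r,c=np.nonzero(m);x=(c-K[0,2])/K[0,0];y=(r-K[1,2])/K[1,1];th=np.hypot(x,y)+1e-9
D=np.stack([x/th*np.tan(th),y/th*np.tan(th),np.ones_like(x)],1)*d[r,c][:,None];P=(D-t)@R
f=np.stack([(P[:,:2]-H)@u,(P[:,:2]-H)@v,P[:,2]],1);k=(f[:,1]<-131)&(f[:,1]>-150)
f=f[k];print(len(f))
for z in range(60,165,8):
    q=f[abs(f[:,2]-z)<4]
    if len(q):print(z,len(q),np.percentile(q,[5,50,95],axis=0).round(1).tolist())
```

```text
t 15.85 eef [654.3  -6.  165.1] rot [1.7994e+02 1.0000e-02 9.2340e+01] frame x,y -177.0 -139.0 F [-0.2  0.6  0.6] open 5.2 q [-0.11  0.55  1.5  -0.    1.09 -0.15]
408
68 3 [[-141.2, -139.1, 68.7], [-141.2, -135.0, 68.8], [-139.3, -134.1, 70.5]]
76 4 [[-136.8, -141.2, 74.3], [-135.9, -138.2, 75.1], [-135.0, -135.2, 77.1]]
84 2 [[-129.8, -140.1, 83.9], [-128.9, -137.8, 85.6], [-127.9, -135.4, 87.3]]
92 10 [[-126.5, -139.1, 88.9], [-124.6, -136.5, 90.5], [-121.9, -134.4, 94.0]]
100 3 [[-118.0, -138.6, 98.9], [-117.9, -137.8, 99.6], [-117.2, -136.3, 100.3]]
108 11 [[-114.9, -141.4, 104.7], [-112.8, -136.2, 108.5], [-109.6, -133.8, 111.7]]
116 7 [[-110.2, -141.2, 112.1], [-107.3, -136.3, 115.8], [-103.7, -134.0, 119.8]]
124 12 [[-102.8, -140.1, 121.9], [-100.3, -135.7, 124.7], [-98.8, -133.8, 127.7]]
132 8 [[-97.8, -141.6, 128.3], [-96.7, -136.5, 130.0], [-92.6, -133.9, 135.6]]
140 9 [[-92.6, -140.9, 136.5], [-90.3, -135.8, 138.4], [-88.5, -134.8, 142.2]]
148 19 [[-86.8, -140.8, 144.2], [-83.2, -137.4, 149.7], [-66.8, -133.8, 151.8]]
156 293 [[-79.8, -141.9, 152.9], [-74.5, -138.0, 155.5], [-68.0, -133.5, 156.9]]
```

The leg's front edge runs from (-141,68.7) to (-90,138.4), which is 36.2° past vertical against 35.9° at the stop. I'll confirm with a firm push from the front using shut fingers.

Emit:
carry_out --moves '[{"dx":0,"dy":0,"dz":0.035,"twist":0},{"dx":0,"dy":0,"dz":0.068,"twist":0},{"dx":0.02,"dy":0,"dz":0.068,"twist":0},{"dx":0.04,"dy":0,"dz":0.068,"twist":0},{"dx":0.06,"dy":0,"dz":0.068,"twist":0}]' --grip 0.0

```text
t: 16.4
eef_pos: [651.6, 56.5, 96.1]
tcp_rot: [-3.141, -0.0, 1.611]
ft_force: [1.1, -0.1, -0.7]
opening: 0.001
```

Emit:
carry_out --moves '[{"dx":0.003,"dy":0,"dz":0,"twist":0},{"dx":0.006,"dy":0,"dz":0,"twist":0},{"dx":0.009,"dy":0,"dz":0,"twist":0},{"dx":0.009,"dy":0,"dz":0,"twist":0}]'

```text
t: 16.8
eef_pos: [651.4, 63.9, 96.6]
tcp_rot: [3.141, 0.001, 1.612]
ft_force: [0.4, -3.4, -0.3]
opening: 0.004
```

Emit:
carry_out --moves '[{"dx":0.001,"dy":0,"dz":0,"twist":0},{"dx":0.002,"dy":0,"dz":0,"twist":0},{"dx":0.002,"dy":0,"dz":0,"twist":0}]'

```text
t: 17.1
eef_pos: [651.4, 64.5, 96.5]
tcp_rot: [3.142, 0.002, 1.612]
ft_force: [0.3, -10.7, -0.2]
opening: 0.005
```

Emit:
carry_out --moves '[{"dx":0.001,"dy":0,"dz":0,"twist":0},{"dx":0.002,"dy":0,"dz":0,"twist":0},{"dx":0.002,"dy":0,"dz":0,"twist":0}]'

```text
t: 17.4
eef_pos: [651.4, 64.9, 96.5]
tcp_rot: [-3.141, 0.004, 1.612]
ft_force: [-0.2, -19.6, -1.0]
opening: 0.006
```

The force rose to 20 N with no motion, so the leg is hard against its stop. Retreating and returning to the lid handle.

Emit:
carry_out --moves '[{"dx":-0.03,"dy":0,"dz":0,"twist":0},{"dx":-0.05,"dy":0,"dz":-0.03,"twist":0},{"dx":-0.05,"dy":0,"dz":-0.08,"twist":0},{"dx":-0.05,"dy":0,"dz":-0.13,"twist":0},{"dx":-0.05,"dy":0,"dz":-0.18,"twist":0}]'

```text
t: 17.9
eef_pos: [652.9, 18.4, 278.6]
tcp_rot: [-3.142, -0.001, 1.611]
ft_force: [0.9, 0.5, -0.0]
opening: 0.006
```

Emit:
carry_out --moves '[{"dx":0,"dy":0,"dz":-0.05,"twist":0},{"dx":0,"dy":0,"dz":-0.1,"twist":0},{"dx":0,"dy":0,"dz":-0.11,"twist":-8.5},{"dx":0,"dy":0,"dz":-0.11,"twist":-17},{"dx":0,"dy":0,"dz":-0.11,"twist":-25.5}]' --grip 0.044

```text
t: 18.4
eef_pos: [653.2, 18.6, 387.1]
tcp_rot: [3.14, -0.0, 2.063]
ft_force: [-0.2, -1.1, -0.2]
opening: 0.368
```

Emit:
carry_out --moves '[{"dx":0,"dy":0,"dz":0,"twist":-8.5},{"dx":0,"dy":0,"dz":0,"twist":-17},{"dx":0,"dy":0,"dz":0,"twist":-25.5},{"dx":0,"dy":0,"dz":0,"twist":-34},{"dx":0,"dy":0,"dz":0,"twist":-42.5}]'

```text
t: 18.9
eef_pos: [653.1, 18.6, 386.5]
tcp_rot: [3.141, -0.0, 2.805]
ft_force: [-0.6, 0.9, -0.3]
opening: 0.465
```

Emit:
carry_out --moves '[{"dx":0,"dy":0,"dz":0,"twist":-8.5},{"dx":0,"dy":0,"dz":0,"twist":-17},{"dx":0,"dy":0,"dz":0,"twist":-22},{"dx":0,"dy":0,"dz":0,"twist":-22}]'

```text
t: 19.3
eef_pos: [653.2, 18.6, 386.5]
tcp_rot: [3.141, 0.0, -3.1]
ft_force: [0.9, 0.2, 0.6]
opening: 0.461
```

Run:
```python
from h import *
st()
```

```text
t 19.3 eef [653.2  18.6 386.5] rot [ 1.7997e+02  1.0000e-02 -1.7759e+02] frame x,y -152.3 -138.9 F [0.9 0.2 0.6] open 43.9 q [-0.07  0.42  1.15  0.    1.58 -1.69]
```

Emit:
carry_out --moves '[{"dx":0.028,"dy":0.0418,"dz":0,"twist":0},{"dx":0.056,"dy":0.0836,"dz":0,"twist":0},{"dx":0.084,"dy":0.1254,"dz":0,"twist":0},{"dx":0.112,"dy":0.167,"dz":0,"twist":0},{"dx":0.14,"dy":0.2085,"dz":0,"twist":0}]'

```text
t: 19.8
eef_pos: [504.0, 221.6, 386.7]
tcp_rot: [3.141, 0.0, -3.104]
ft_force: [0.5, 0.7, 0.1]
opening: 0.46
```

Run:
```python
from h import *
import cv2
st();p,d=wr((280,170),(283,200),(285,220),(285,150))
```

```text
t 19.8 eef [504.  221.6 386.7] rot [ 1.7997e+02  1.0000e-02 -1.7785e+02] frame x,y 56.7 1.7 F [0.5 0.7 0.1] open 43.7 q [ 0.29  0.24  1.41  0.    1.49 -1.31]
(280, 170) [466.1 217.8 341.1] [109 106 103]
(283, 200) [490. 221. 340.] [204 205 204]
(285, 220) [506.6 223.2 339. ] [174 172 171]
(285, 150) [450.7 221.1 337.8] [169 170 168]
```

The bar is still at (y ≈ 221, z ≈ 335), between the open fingers. Descending to grip it.

Emit:
carry_out --moves '[{"dx":0,"dy":0,"dz":0.03,"twist":0},{"dx":0,"dy":0,"dz":0.06,"twist":0},{"dx":0,"dy":0,"dz":0.085,"twist":0},{"dx":0,"dy":0,"dz":0.101,"twist":0},{"dx":0,"dy":0,"dz":0.101,"twist":0}]'

```text
t: 20.35
eef_pos: [504.7, 220.1, 283.7]
tcp_rot: [-3.141, -0.003, -3.103]
ft_force: [-0.8, 0.0, 0.5]
opening: 0.466
```

Emit:
carry_out --moves '[{"dx":0,"dy":0,"dz":0,"twist":0},{"dx":0,"dy":0,"dz":0,"twist":0},{"dx":0,"dy":0,"dz":0,"twist":0},{"dx":0,"dy":0,"dz":0,"twist":0},{"dx":0,"dy":0,"dz":0,"twist":0}]' --grip 0.0

```text
t: 20.85
eef_pos: [505.5, 219.5, 285.9]
tcp_rot: [-3.14, 0.0, -3.1]
ft_force: [0.8, -24.7, 3.4]
opening: 0.098
```

Emit:
carry_out --moves '[{"dx":0,"dy":0,"dz":0,"twist":0},{"dx":0,"dy":0,"dz":0,"twist":0}]'

```text
t: 21.05
eef_pos: [505.5, 219.3, 285.9]
tcp_rot: [-3.139, 0.0, -3.101]
ft_force: [0.0, -7.3, 2.9]
opening: 0.1
```

Run:
```python
from h import *
st()
X=lambda th:np.array([-225*np.cos(th-.142)+9*np.sin(th-.142),225*np.sin(th-.142)+9*np.cos(th-.142)])
T=1.92-np.arange(0,16)*.08
for k in range(0,15,5):
    for j in range(1,6):
        d=X(T[k+j])-X(T[k]);print(round(T[k+j],3),"dy %.4f dz %.4f"%(d[0]/1e3,-d[1]/1e3))
T=.72-np.arange(0,7)*.02
for j in range(7):
    d=X(T[j])-X(.72);print(round(T[j],3),"dy %.4f dz %.4f"%(d[0]/1e3,-d[1]/1e3))
```

```text
t 21.05 eef [505.5 219.3 285.9] rot [-1.7988e+02  3.0000e-02 -1.7765e+02] frame x,y 54.3 0.2 F [ 0.  -7.3  2.9] open 9.5 q [ 0.29  0.29  1.59 -0.    1.26 -1.32]
1.84 dy -0.0176 dz -0.0037
1.76 dy -0.0355 dz -0.0060
1.68 dy -0.0535 dz -0.0068
1.6 dy -0.0715 dz -0.0062
1.52 dy -0.0894 dz -0.0042
1.44 dy -0.0177 dz 0.0035
1.36 dy -0.0350 dz 0.0083
1.28 dy -0.0519 dz 0.0145
1.2 dy -0.0683 dz 0.0221
1.12 dy -0.0840 dz 0.0309
1.04 dy -0.0149 dz 0.0101
0.96 dy -0.0290 dz 0.0213
0.88 dy -0.0422 dz 0.0336
0.8 dy -0.0543 dz 0.0469
0.72 dy -0.0653 dz 0.0612
0.72 dy 0.0000 dz -0.0000
0.7 dy -0.0026 dz 0.0037
0.68 dy -0.0051 dz 0.0074
0.66 dy -0.0075 dz 0.0112
0.64 dy -0.0098 dz 0.0151
0.62 dy -0.0121 dz 0.0190
0.6 dy -0.0143 dz 0.0229
```

Gripped at 9.5 mm. Lowering along the arc, with -2 mm to centre the tool on the bar.

Emit:
carry_out --moves '[{"dx":0,"dy":-0.0196,"dz":-0.0037,"twist":0},{"dx":0,"dy":-0.0375,"dz":-0.006,"twist":0},{"dx":0,"dy":-0.0555,"dz":-0.0068,"twist":0},{"dx":0,"dy":-0.0735,"dz":-0.0062,"twist":0},{"dx":0,"dy":-0.0914,"dz":-0.0042,"twist":0}]'

```text
t: 21.55
eef_pos: [509.0, 128.7, 290.1]
tcp_rot: [3.141, 0.0, -3.1]
ft_force: [1.1, 0.8, -2.2]
opening: 0.096
```

Emit:
carry_out --moves '[{"dx":0,"dy":-0.0177,"dz":0.0035,"twist":0},{"dx":0,"dy":-0.035,"dz":0.0083,"twist":0},{"dx":0,"dy":-0.0519,"dz":0.0145,"twist":0},{"dx":0,"dy":-0.0683,"dz":0.0221,"twist":0},{"dx":0,"dy":-0.084,"dz":0.0309,"twist":0}]'

```text
t: 22.05
eef_pos: [512.3, 44.6, 258.8]
tcp_rot: [3.141, -0.0, -3.101]
ft_force: [-0.8, 1.8, -1.2]
opening: 0.097
```

Emit:
carry_out --moves '[{"dx":0,"dy":-0.0149,"dz":0.0101,"twist":0},{"dx":0,"dy":-0.029,"dz":0.0213,"twist":0},{"dx":0,"dy":-0.0422,"dz":0.0336,"twist":0},{"dx":0,"dy":-0.0543,"dz":0.0469,"twist":0},{"dx":0,"dy":-0.06,"dz":0.054,"twist":0}]'

```text
t: 22.55
eef_pos: [514.8, -15.8, 203.3]
tcp_rot: [3.141, -0.001, -3.101]
ft_force: [-1.8, 1.0, -1.4]
opening: 0.102
```

Run:
```python
from h import *
st();wr((280,170),(283,200),(285,220))
```

```text
t 22.55 eef [514.8 -15.8 203.3] rot [ 1.7999e+02 -8.0000e-02 -1.7768e+02] frame x,y -181.0 0.8 F [-1.8  1.  -1.4] open 9.7 q [-0.16  0.31  1.79 -0.    1.04 -1.77]
(280, 170) [465.2 -19.3 256.9] [95 95 90]
(283, 200) [479.2 -17.3 257.6] [181 180 178]
(285, 220) [488.6 -16.  259. ] [159 157 156]
```

Emit:
carry_out --moves '[{"dx":0,"dy":-0.0033,"dz":0.0048,"twist":0},{"dx":0,"dy":-0.0059,"dz":0.0085,"twist":0},{"dx":0,"dy":-0.0084,"dz":0.0122,"twist":0},{"dx":0,"dy":-0.0096,"dz":0.0141,"twist":0},{"dx":0,"dy":-0.0108,"dz":0.016,"twist":0}]'

```text
t: 23.1
eef_pos: [515.4, -25.6, 188.9]
tcp_rot: [-3.141, -0.0, -3.1]
ft_force: [-5.2, -2.8, 1.1]
opening: 0.1
```

Emit:
carry_out --moves '[{"dx":0,"dy":-0.0006,"dz":0.001,"twist":0},{"dx":0,"dy":-0.0012,"dz":0.002,"twist":0},{"dx":0,"dy":-0.0018,"dz":0.003,"twist":0},{"dx":0,"dy":-0.0018,"dz":0.003,"twist":0}]'

```text
t: 23.5
eef_pos: [515.4, -27.4, 186.0]
tcp_rot: [-3.141, -0.0, -3.1]
ft_force: [-4.6, -3.6, 0.1]
opening: 0.096
```

Run:
```python
from h import *
st();wr((280,170),(283,200),(285,220))
```

```text
t 23.5 eef [515.4 -27.4 186. ] rot [-1.7997e+02 -1.0000e-02 -1.7760e+02] frame x,y -192.5 0.6 F [-4.6 -3.6  0.1] open 9.1 q [-0.18  0.33  1.82 -0.    0.99 -1.79]
(280, 170) [465.5 -30.8 241.6] [88 89 89]
(283, 200) [479.5 -28.9 241.5] [179 178 178]
(285, 220) [489.3 -27.5 241.1] [211 210 208]
```

Emit:
carry_out --moves '[{"dx":0,"dy":-0.0006,"dz":0.001,"twist":0},{"dx":0,"dy":-0.0012,"dz":0.002,"twist":0},{"dx":0,"dy":-0.0012,"dz":0.002,"twist":0}]'

```text
t: 23.85
eef_pos: [515.5, -28.6, 184.0]
tcp_rot: [-3.141, -0.0, -3.1]
ft_force: [-4.3, -2.8, 1.2]
opening: 0.094
```

Emit:
carry_out --moves '[{"dx":0,"dy":-0.0006,"dz":0.001,"twist":0},{"dx":0,"dy":-0.0012,"dz":0.002,"twist":0},{"dx":0,"dy":-0.0012,"dz":0.002,"twist":0}]'

```text
t: 24.15
eef_pos: [515.5, -29.7, 182.0]
tcp_rot: [-3.141, -0.0, -3.1]
ft_force: [-4.6, -2.8, 0.5]
opening: 0.099
```

Emit:
carry_out --moves '[{"dx":0,"dy":-0.0006,"dz":0.001,"twist":0},{"dx":0,"dy":-0.0006,"dz":0.001,"twist":0}]'

```text
t: 24.35
eef_pos: [515.6, -30.1, 181.3]
tcp_rot: [-3.141, 0.0, -3.1]
ft_force: [-6.5, -1.0, 4.8]
opening: 0.095
```

Fz is now rising (0.5 → 4.8 N), which suggests contact with the leg. Small further steps to confirm.

Emit:
carry_out --moves '[{"dx":0,"dy":-0.0005,"dz":0.001,"twist":0},{"dx":0,"dy":-0.0005,"dz":0.001,"twist":0}]'

```text
t: 24.55
eef_pos: [515.6, -30.5, 180.7]
tcp_rot: [-3.142, 0.0, -3.1]
ft_force: [-6.7, 0.7, 8.6]
opening: 0.094
```

Emit:
carry_out --moves '[{"dx":0,"dy":-0.0003,"dz":0.0005,"twist":0},{"dx":0,"dy":-0.0003,"dz":0.0005,"twist":0}]'

```text
t: 24.75
eef_pos: [515.7, -30.6, 180.4]
tcp_rot: [3.141, 0.001, -3.1]
ft_force: [-7.7, 1.3, 9.7]
opening: 0.095
```

Run:
```python
from h import *
import cv2
st();wr((280,170),(283,200),(285,220));q,_=read_camera("scene")
cv2.imwrite("pics/s6.png",cv2.resize(q[140:260,220:350],(650,600),interpolation=cv2.INTER_CUBIC)[:,:,::-1])
```

```text
t 24.75 eef [515.7 -30.6 180.4] rot [ 1.7999e+02  3.0000e-02 -1.7760e+02] frame x,y -195.8 0.5 F [-7.7  1.3  9.7] open 9.0 q [-0.19  0.34  1.82  0.    0.98 -1.8 ]
(280, 170) [465.6 -34.1 236.1] [90 88 86]
(283, 200) [479.4 -32.2 237.1] [183 182 182]
(285, 220) [489.5 -30.8 235.5] [118 117 117]
```

View pics/s6.png

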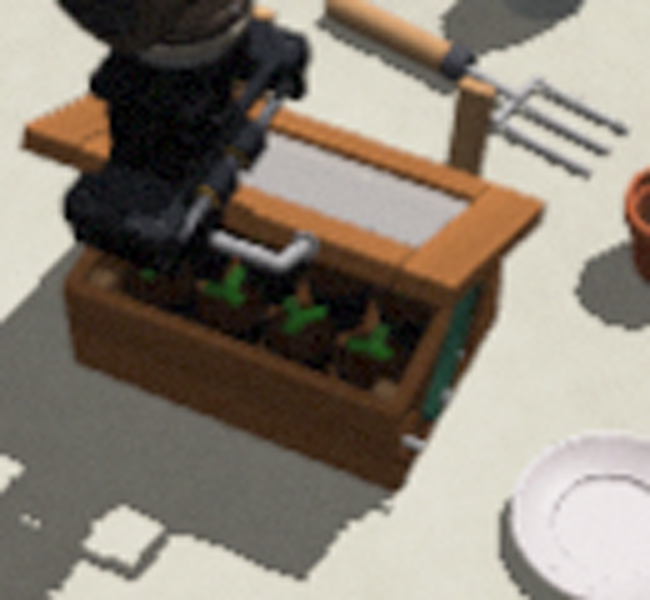

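The scene shows the lid propped on the green leg, about (455,350) leaning to the hinge side, with the bar held. I'll ease the preload, then release slightly and rise straight up.

Emit:
carry_out --moves '[{"dx":0,"dy":0.0003,"dz":-0.001,"twist":0},{"dx":0,"dy":0.0005,"dz":-0.0018,"twist":0},{"dx":0,"dy":0.0005,"dz":-0.0018,"twist":0}]'

```text
t: 25.15
eef_pos: [515.6, -30.0, 181.6]
tcp_rot: [3.141, 0.0, -3.1]
ft_force: [-4.7, 1.4, 2.3]
opening: 0.095
```

Emit:
carry_out --moves '[{"dx":0,"dy":0,"dz":0,"twist":0},{"dx":0,"dy":0,"dz":0,"twist":0},{"dx":0,"dy":0,"dz":0,"twist":0},{"dx":0,"dy":0,"dz":0,"twist":0},{"dx":0,"dy":0,"dz":0,"twist":0}]' --grip 0.03

```text
t: 25.65
eef_pos: [516.0, -30.6, 181.1]
tcp_rot: [3.142, 0.0, -3.1]
ft_force: [0.0, -0.9, 0.3]
opening: 0.31
```

Run:
```python
from h import *
st();wr((280,170),(283,200),(285,220))
```

```text
t 25.65 eef [516.  -30.6 181.1] rot [ 1.8000e+02  2.0000e-02 -1.7764e+02] frame x,y -195.8 0.2 F [ 0.  -0.9  0.3] open 29.5 q [-0.19  0.34  1.82  0.    0.98 -1.8 ]
(280, 170) [465.9 -34.1 237. ] [97 97 96]
(283, 200) [479.8 -32.2 237.4] [94 95 93]
(285, 220) [489.6 -30.8 236.9] [95 92 93]
```

The bar stays at z ≈ 232 (θ ≈ 0.64) with zero force. Rising clear.

Emit:
carry_out --moves '[{"dx":0,"dy":0,"dz":-0.03,"twist":0},{"dx":0,"dy":0,"dz":-0.06,"twist":0},{"dx":0,"dy":0,"dz":-0.1,"twist":0},{"dx":0,"dy":-0.05,"dz":-0.12,"twist":0},{"dx":0,"dy":-0.1,"dz":-0.12,"twist":0}]'

```text
t: 26.2
eef_pos: [520.7, -127.4, 304.2]
tcp_rot: [-3.14, 0.005, -3.097]
ft_force: [-0.0, 1.3, 0.4]
opening: 0.312
```

Emit:
carry_out --moves '[{"dx":0,"dy":-0.04,"dz":0,"twist":0},{"dx":0,"dy":-0.08,"dz":0,"twist":0},{"dx":0,"dy":-0.12,"dz":0,"twist":0},{"dx":0,"dy":-0.12,"dz":0,"twist":0},{"dx":0,"dy":-0.12,"dz":0,"twist":0}]'

```text
t: 26.7
eef_pos: [524.4, -247.3, 300.5]
tcp_rot: [3.141, -0.001, -3.102]
ft_force: [-0.1, 0.2, -0.3]
opening: 0.317
```

Run:
```python
from h import *
import cv2
st();q,_=read_camera("scene");p,_=read_camera("top")
cv2.imwrite("pics/f.png",np.hstack([cv2.resize(q[60:400,120:400],(494,600)),cv2.resize(p[110:330,130:240+0],(300,600))])[:,:794,::-1])
```

```text
t 26.7 eef [ 524.4 -247.3  300.5] rot [ 1.7996e+02 -3.0000e-02 -1.7773e+02] frame x,y -412.7 0.8 F [-0.1  0.2 -0.3] open 30.2 q [-0.55  0.33  1.5   0.    1.32 -2.17]
```

View pics/f.png

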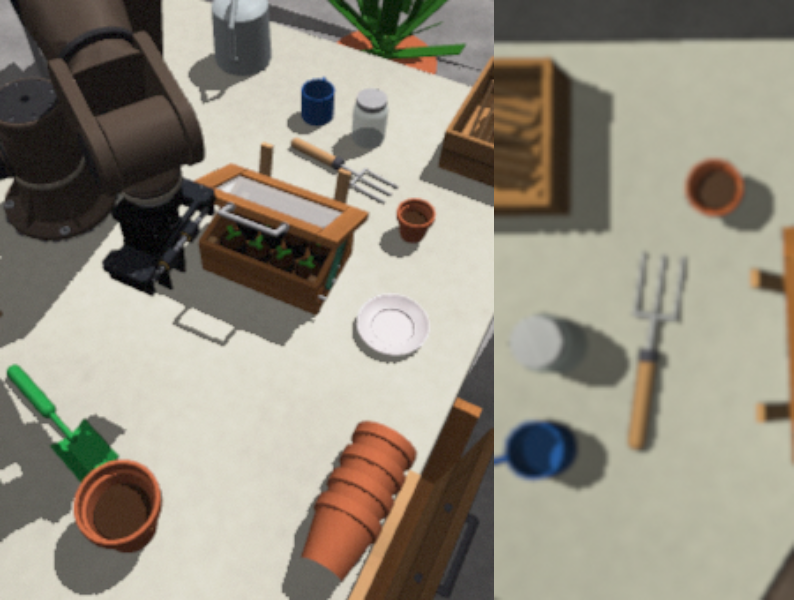

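The lid stands propped, the gripper is clear in front of the handle, and every bystander looks to be where it started. Handing in.

```bash
python3 -c "
from h import *
st();print(job_done())"
```

```text
t 26.8 eef [ 524.7 -246.   301. ] rot [ 179.98   -0.   -177.6 ] frame x,y -411.3 0.5 F [-0.  -0.1  0.9] open 30.1 q [-0.55  0.33  1.5   0.    1.32 -2.17]
the job is handed in; nothing more can be done
None
```

The cold frame's lid now rests propped open on the leg, with the gripper clear of everything. I handed the job in at 26.8 s, and no verdict is reported.

1. **Lid back:** I swung the lid right back by its handle until it met the posts (about 14 N contact). It stayed there when I let go.
2. **Prop leg:** I swung the leg up and over, and measured it at 36.2° past vertical, against about 36° expected at the stop. A push with shut fingers then rose to 20 N without the leg moving, so it is hard against its stop.
3. **Lid down:** I kept hold of the handle all the way down until the leg took the load. After letting go, the handle bar stayed at z ≈ 232 mm, a lid angle of about 0.64 rad.

In the last pictures the lid was propped and the other things on the shelf looked unmoved. I judged that by eye, without measuring.

- **Fingertip height:** the first grasp of the handle closed on nothing, because the real fingertips sit about 31 mm above the reported TCP. I corrected for that from then on, and the missed grasp moved nothing.
- **Leg's start position:** the leg lay level rather than sloping down with the rim, so it probably started at about 0.14 rad instead of 0.

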